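# Shut and bolt the parts chute gate

## Robot

A 6-joint arm with a two-finger parallel gripper is mounted at the origin on the work surface. World frame = base frame: x ahead of the robot, y to its left, z up, the work surface at z = 0. Lengths are in mm, angles in rad, forces in N, time in s.
With the tool pointing down it reaches from about 350 to 875 mm from the base axis. Payload 4.2 kg.
Tool frame: the origin (TCP) lies at the very end of the fingers, on their centre line; the grasp point (between the pads) lies 19 mm behind it (arm.tcp_to_grasp is the x of the grasp point in the tool frame, in mm); x points along the fingers, z is the direction in which the jaws open and shut, and the axes are right-handed (so a half turn about x gives the same grasp; the last joint's range is limited). The gripper opens to 85 mm and grips with 20 to 120 N. Pads are 22 mm wide; open, the fingers measure 114 mm over their backs; the gripper's body (76 mm by 85 mm) begins 54 mm behind the grasp point. The pads swing forward as they close: fully open they stand 13 mm farther back than shut.
Start: joints at [-1.03, 0.385, 0.008, 0, -1.194, -0.259], TCP at [173.819, -600.322, 231.312] pointing down, gripper open.
Joint ranges: [-3.14, 3.14], [-1.21, 2.06], [-1.07, 1.41], [-3.16, 2.05], [-2.99, -0.16], [-3.1, 3.1]. Speed limits (rad/s): [2.79, 2.79, 3.14, 3.14, 3.14, 3.14].

## Interface

Orientations are given as a unit quaternion [x, y, z, w].
In Python, from bench import status, get_image, job, arm gives the robot as it stands.
- The arm moves only by the tool apply_moves, never from a script. Its argument "targets" is text: rows parted by semicolons, each of 5 numbers parted by spaces: the shift along the tool's x, y, z in mm, then the turn about the tool's x in degrees, then the gripper's target within -1 to 1 (shut at 1, half-way at 0, fully open at -1). In form: dx dy dz spin hand; .... A call has 1 to 10 rows; each row is the pose to reach, as a shift and turn from the pose commanded when the call began, along the tool's axes at that moment; what a row does not reach only later rows make up. A row lasts 1/12 s, in which the tool goes at most 41.7 mm and 7.16 degrees, less where a joint would pass 70% of its speed; a pose out of reach is approached as far as the arm can. A call with a gripper value outside its range is refused whole. The fingers move at their own pace and stop on an object; the grip force is fixed at half the most. Time passes only in rows, so rows that repeat a pose let the fingers close. It gives the time, the measured TCP pose, the force and the opening at its end, in the units of the state.
- status.read_state(): the state, without advancing time (a new reading comes with each control period).
- get_image(name): name is "scene" or "top" or "wrist"; returns a dict with "img" (400x640x3 uint8, red, green, blue), "mtx" (3x3 intrinsics, pixels), "world_from_camera" (4x4, takes a point from camera to world coordinates). Camera axes: x right, y down, z forward; pixel columns grow to the right and rows downward; lengths in mm; the calibration is good to about 2 mm. A picture is of the moment at which its call begins. There is no depth.
- job.job_done(): hands the job in, once; it reports no verdict.
The state is a dict: "clock": time; "joints": joint angles; "joint_vel": joint speeds; "joint_efforts": joint torques, N m; "position": TCP position; "ee_rot": TCP orientation; "contact_force": force on the tool from outside, world axes, zero at the start; "wrist_torque": the same for the moment, N m; "gripper_width": finger opening in mm.
Only numpy, scipy, OpenCV 4.12 (cv2) and the standard library are available. Lean on these libraries where they do the work, as an engineer would, in place of code of your own. Each camera call takes 0.05 s, during which the arm holds its last target.

## Task

The crate under the parts chute is full, so shut the chute's gate and bolt it, pushing with the fingertips only: never take the gate or the bolt's knob between the fingers. Push the gate home against its stop, push the knob along the slot until the bolt is fully home through the gate's keeper, then push the knob round the corner and down towards the robot to the end of the notch. Leave the loose things on the bench where they are, and finish clear of everything.

Things in the scene. Friction and masses are not known exactly. Their poses are not given: they have to be found in the camera images.
- chute: Fixed sheet steel chute head. Origin on the bench top (z = 0) under the middle of its mouth; x runs away from the robot down the chute, y across the mouth to the left, z up. 'Chute frame' figures are mm in this frame. Sill 46 high; trough walls to z = 125 behind the mouth (x above 0, y -114 to 114). Right of the mouth a fixed wing (x -38 to 23, y -127 to -241, top z = 122) carries a barrel bolt
- notch (a point): Point fixed on the axis of the bolt's tube, level with the middle of the notch: chute frame (0, -151, 142), axes as the chute's. The steel tube, 26 diameter, lies along y from y = -222 to -126. Its L-shaped slot: a long leg along the top of the tube, and at the left (gate) end of this leg a notch that goes round from the top towards the robot (-x) and down
- hinge (a point): Point fixed on the gate's upright hinge axis, at the left of the mouth: chute frame (-14, 114, 91), axes as the chute's
- gate (a joint): Gate angle about its hinge, rad: 0 = shut against its stop, sheet across the mouth at chute frame x = -14; grows as it swings open to the robot (starts 0.25 to 0.6). A flat 3 mm sheet reaching 216 from the hinge, z 52 to 130; its top is folded back 30 down the chute, top z = 133, so its front face is plain; the bolt's keeper on its free end stands to z = 161. Stays where left; 1 N near the free end moves it
- gate_mid (a point): Middle of the gate's sheet: 112 mm from the hinge, half-way up (z = 91), half-way through its 3 mm thickness. It swings with the gate; its x axis is square to the sheet and points down the chute when shut, y points to the hinge, z up
- bolt (a joint): Travel of the bolt (14 mm rod, pin and knob) along its tube, m: 0 = drawn fully back (starts 0 to 0.010), 0.045 = fully home to chute frame +y, through the gate's keeper. About 3 N of friction. The rod reaches the keeper at about 0.019 and enters only if the gate is shut; its round tip centres the gate by a few mm
- handle (a joint): Angle of the bolt's handle about the tube's axis, rad: 0 = straight up in the long leg; grows as the knob goes over towards the robot (chute frame -x) and down in the notch; 1.48 = end of the notch, handle nearly level. Elsewhere than at full travel (within about 1.5 mm) the slot holds it upright with some 0.15 of play. About 1.5 N at the knob turns it; it stays where left
- knob (a point): Centre of the bolt's black ball knob, 24 mm diameter, on an 8 mm pin; 44 mm from the tube's axis. Handle up: chute frame x = 0, z = 186, y = -196 + bolt travel in mm. Locked: about x = -44, y = -151, z = 146. The axes turn with the handle: z from the tube's axis out through the knob, y along the tube
- bushing_c (a point): Bystander, to be left alone: a plain bronze bushing standing on end, 38 mm across, 32 mm high, loose on the bench; this point is its centre, half-way up
- tin_c (a point): Bystander, to be left alone: a round red plastic tin of valve caps, 64 mm across, 38 mm high, loose on the bench; this point is its centre, half-way up
- throttle_c (a point): Bystander, to be left alone: a knurled aluminium throttle tube lying along its x axis, 134 mm long, flanges 46 mm across, loose on the bench; this point is its centre, half-way up
- riveter_c (a point): Bystander, to be left alone: a steel chain link riveting tool lying flat: C-shaped body 68 x 60 mm, 24 mm high, with a screw and T-bar reaching 90 mm out along its -x, loose on the bench; this point is its centre, half-way up
- bearing_c (a point): Bystander, to be left alone: a ball bearing lying flat, 47 mm across, 14 mm high, loose on the bench; this point is its centre, half-way up
- spanner_c (a point): Bystander, to be left alone: a steel spanner 190 mm long lying along its x axis, loose on the bench; this point is its centre, half-way up
- socket_c (a point): Bystander, to be left alone: a steel socket standing on end, 26 mm across, 38 mm high, loose on the bench; this point is its centre, half-way up

How it is judged:
By the outcome, as a careful person would: the job done as asked, in the order asked, and still so for the second after the job is handed in, with the robot touching nothing.
It also fails if it takes over 54 s, if anything falls off the work surface, if the arm or the gripper's body presses on something with over 40 N, if the wrist force passes 120 N, or if a joint passes its speed limit or range.

## Working session

There is one attempt and no reset: what is moved stays moved. The work goes in short steps, Python scripts to look and compute and a tool call to move; the robot and the scene stay as the last step left them, time stands still between calls to the robot, and variables do not carry over. Pictures are saved under pics/ and viewed, and the job is handed in when it is done.

Besides the shell and the picture viewer there is one more tool, called after "Request:" as name(argument=value, ...) on one line, values as JSON. apply_moves: Moves the arm, as the interface text tells. Its arguments: {"type":"object","properties":{"targets":{"type":"string"}},"required":["targets"]}

```bash
ls; mkdir -p pics
python3 - <<'E'
from bench import status,get_image,arm
import cv2
s=status.read_state();print(s);print([a for a in dir(arm) if a[0]!='_'])
for n in("scene","top","wrist"):
    d=get_image(n);cv2.imwrite(f"pics/{n}0.png",d["img"][:,:,::-1]);print(n,d["mtx"].tolist(),d["world_from_camera"].round(4).tolist())
E
```

```text
pics
{'clock': 0.0, 'joints': array([-1.03039631e+00,  3.85569595e-01,  6.61718242e-03, -4.93493551e-04,
       -1.19400416e+00, -2.58595843e-01]), 'joint_vel': array([-0.00090749,  0.00117489, -0.00194209,  0.00264663, -0.00058764,
        0.001575  ]), 'joint_efforts': array([-2.46956319e-03, -3.92290199e+01,  1.88402009e+01,  4.18615401e+00,
       -4.54726804e-03, -3.53360520e-06]), 'position': array([ 173.65536718, -599.77828348,  230.2111519 ]), 'ee_rot': array([-0.56457744,  0.42444018,  0.56587055,  0.42531561]), 'contact_force': array([-0.64475162, -0.95066555, -0.42082828]), 'wrist_torque': array([-0.04769901,  0.00686624, -0.04887118]), 'gripper_width': 85.24953756593473}
['IKError', 'tcp_to_grasp']
scene [[436.60882693676376, 0.0, 319.1857800801208], [0.0, 436.60882693676376, 200.31581459519978], [0.0, 0.0, 1.0]] [[0.8948, 0.2964, -0.3338, 882.3804], [0.4463, -0.6072, 0.6574, -670.8008], [-0.0078, -0.7372, -0.6756, 912.67], [0.0, 0.0, 0.0, 1.0]]
top [[434.5818371816193, 0.0, 327.96289877828417], [0.0, 434.5818371816193, 196.3797415125494], [0.0, 0.0, 1.0]] [[0.0031, -0.9951, 0.0988, 409.7516], [-1.0, -0.004, -0.0084, 71.883], [0.0087, -0.0987, -0.9951, 1256.0941], [0.0, 0.0, 0.0, 1.0]]
wrist [[334.81145362797065, 0.0, 318.05731342259116], [0.0, 334.81145362797065, 197.85464304589598], [0.0, 0.0, 1.0]] [[-0.2771, 0.9106, 0.3066, 94.6341], [0.9609, 0.2621, 0.0897, -623.6293], [0.0013, 0.3194, -0.9476, 374.0631], [0.0, 0.0, 0.0, 1.0]]
```

View pics/scene0.png

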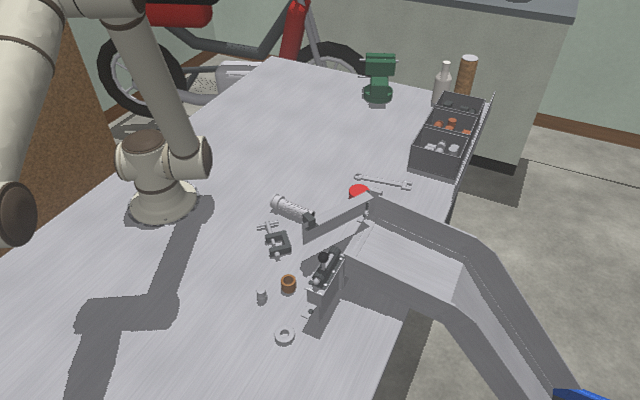

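View pics/top0.png

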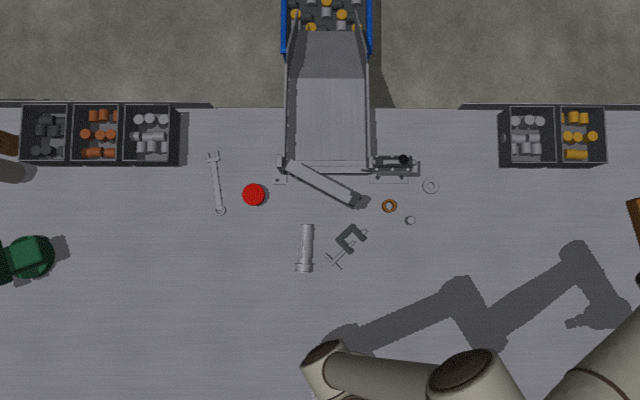

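View pics/wrist0.png

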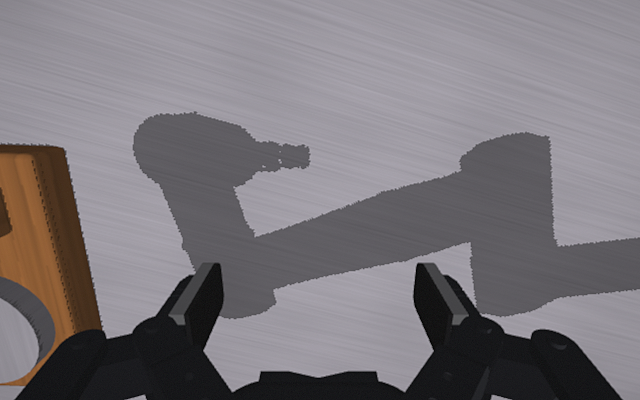

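The chute is at the top image's (280-420, 160-200) with the gate open (free end about (362,203)) and the knob at about (405,158). Next I'll enlarge this area.

Run:
```python
import cv2
a=cv2.imread("pics/top0.png")[145:215,265:445];cv2.imwrite("pics/topc.png",cv2.resize(a,None,fx=4.4,fy=4.4,interpolation=cv2.INTER_CUBIC))
a=cv2.imread("pics/scene0.png")[175:350,250:400];cv2.imwrite("pics/scenec.png",cv2.resize(a,None,fx=3.4,fy=3.4,interpolation=cv2.INTER_CUBIC))
```

```text
(no output)
```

View pics/topc.png

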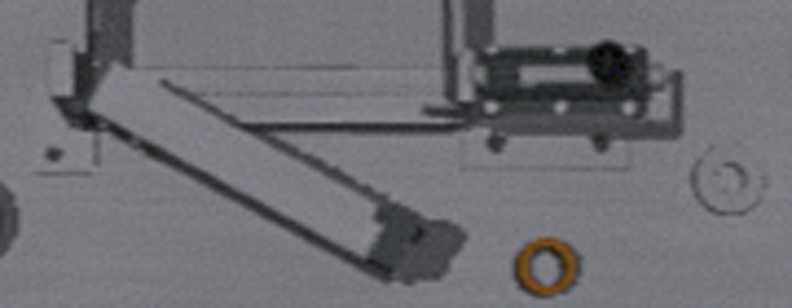

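View pics/scenec.png

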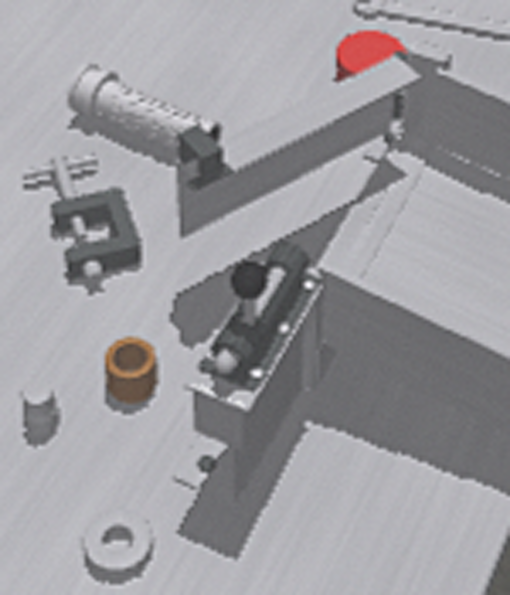

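```bash
cat > h.py <<'E'
import numpy as np,cv2
from scipy.optimize import least_squares
K={"scene":(np.array([[436.6088,0,319.1858],[0,436.6088,200.3158],[0,0,1]]),np.array([[0.8948,0.2964,-0.3338,882.3804],[0.4463,-0.6072,0.6574,-670.8008],[-0.0078,-0.7372,-0.6756,912.67],[0,0,0,1]])),
"top":(np.array([[434.5818,0,327.9629],[0,434.5818,196.3797],[0,0,1]]),np.array([[0.0031,-0.9951,0.0988,409.7516],[-1,-0.004,-0.0084,71.883],[0.0087,-0.0987,-0.9951,1256.0941],[0,0,0,1]]))}
def proj(P,cam):
    M,T=K[cam] if isinstance(cam,str) else cam
    P=np.atleast_2d(P);c=(P-T[:3,3])@T[:3,:3];u=c@M.T
    return u[:,:2]/u[:,2:]
def c2w(P,p):
    c,s=np.cos(p[2]),np.sin(p[2]);P=np.atleast_2d(P).astype(float)
    return np.c_[p[0]+c*P[:,0]-s*P[:,1],p[1]+s*P[:,0]+c*P[:,1],P[:,2]]
def gate(P,q): # P: (along normal x, r from hinge, z) closed at x=-14
    P=np.atleast_2d(P).astype(float);c,s=np.cos(q),np.sin(q)
    n=P[:,0];r=P[:,1]
    # shut: point = (-14+n,114-r); open rotates free end to -x
    return np.c_[-14+c*n-s*r,114-c*r-s*n,P[:,2]]
E
python3 - <<'E'
from h import *
t=lambda x,y:(265+x/4.4,145+y/4.4)
s=lambda x,y:(250+x/3.4,175+y/3.4)
def res(p):
    f=[]
    def add(P,cam,px,w=1):f.extend(w*(proj(P,cam)[0]-px))
    kn=c2w([0,-196+p[3],186],p)
    add(kn,"top",t(608,63));add(kn,"scene",s(249,280))
    add(c2w([0,-126,155],p),"top",t(478,75),.5);add(c2w([0,-222,155],p),"top",t(648,75),.5)
    add(c2w([-38,-241,122],p),"top",t(682,137));
    add(c2w([-38,-241,122],p),"scene",s(193,387));
    tip=c2w(gate([-1.5,216,130],p[4]),p)
    add(tip,"top",t(388,282));add(tip,"scene",s(180,165))
    return f
r=least_squares(res,[700,0,0,5,.4])
print(r.x.round(3));print(np.array(r.fun).reshape(-1,2).round(2))
p=r.x
import cv2
for cam,org,f,src in(("top",(265,145),4.4,"pics/topc.png"),("scene",(250,175),3.4,"pics/scenec.png")):
    im=cv2.imread(src)
    def line(Ps,col):
        q=((proj(Ps,cam)-org)*f).round().astype(int);cv2.polylines(im,[q.reshape(-1,1,2)],False,col,1)
    line(c2w([[-38,-127,122],[-38,-241,122],[23,-241,122],[23,-127,122],[-38,-127,122]],p),(0,255,0))
    line(c2w([[0,-222,142],[0,-126,142]],p),(0,0,255))
    line(c2w([[0,114,125],[0,-114,125]],p),(255,255,0)); line(c2w([[0,114,125],[100,114,125]],p),(255,255,0));line(c2w([[0,-114,125],[100,-114,125]],p),(255,255,0))
    line(c2w(gate([[-1.5,0,52],[-1.5,216,52],[-1.5,216,130],[-1.5,0,130],[-1.5,0,52]],p[4]),p),(255,0,255))
    line(c2w([[0,-196+p[3],186],[0,-196+p[3],142]],p),(0,255,255))
    cv2.imwrite(f"pics/ov_{cam}.png",im)
E
```

```text
[6.12131e+02 7.02240e+01 2.70000e-02 1.41600e+00 5.19000e-01]
[[-0.25 -2.98]
 [ 1.72  1.24]
 [ 0.25 -1.42]
 [-0.44 -1.82]
 [-3.32 -1.38]
 [-6.23 -2.2 ]
 [ 1.02 -1.2 ]
 [-2.35 -0.34]]
```

View pics/ov_top.png

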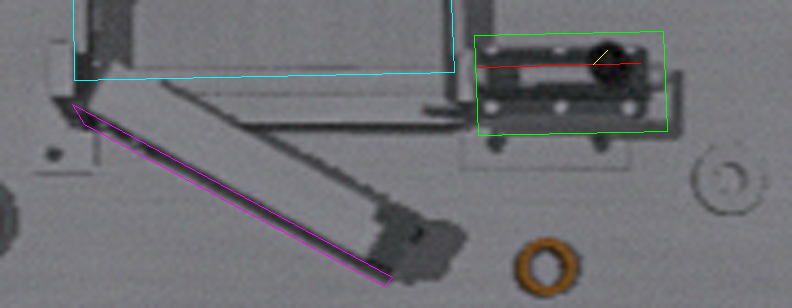

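View pics/ov_scene.png

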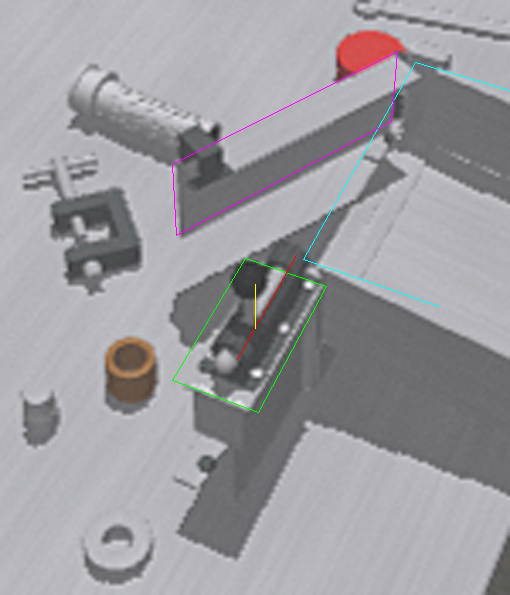

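```bash
cat > fit.py <<'E'
from h import *
t=lambda x,y:(265+x/4.4,145+y/4.4)
s=lambda x,y:(250+x/3.4,175+y/3.4)
def res(p):
    f=[]
    def add(P,cam,px,w=1):f.extend(w*(proj(P,cam)[0]-px))
    kn=c2w([0,-196+p[3],186],p)
    add(kn,"top",t(608,63));add(kn,"scene",s(249,280))
    add(c2w([0,-126,155],p),"top",t(478,75),.5);add(c2w([0,-222,155],p),"top",t(648,75),.5)
    tip=c2w(gate([-1.5,216,130],p[4]),p)
    add(tip,"top",t(388,282));add(tip,"scene",s(180,165))
    add(c2w(gate([-1.5,0,130],p[4]),p),"top",t(90,115),.5)
    add(c2w(gate([-1.5,216,52],p[4]),p),"scene",s(182,237))
    f.append((p[2]-0.0)*300)
    return f
r=least_squares(res,[700,0,0,5,.4])
if __name__=="__main__":
  print(r.x.round(3));print(np.array(r.fun)[:-1].reshape(-1,2).round(2))
  p=r.x
  for cam,org,f,src in(("top",(265,145),4.4,"pics/topc.png"),("scene",(250,175),3.4,"pics/scenec.png")):
    im=cv2.imread(src)
    def line(Ps,col):
        q=((proj(Ps,cam)-org)*f).round().astype(int);cv2.polylines(im,[q.reshape(-1,1,2)],False,col,1)
    line(c2w([[-38,-127,122],[-38,-241,122],[23,-241,122],[23,-127,122],[-38,-127,122]],p),(0,255,0))
    line(c2w([[0,-222,142],[0,-126,142]],p),(0,0,255))
    line(c2w([[0,114,125],[0,-114,125]],p),(255,255,0)); line(c2w([[0,114,125],[100,114,125]],p),(255,255,0));line(c2w([[0,-114,125],[100,-114,125]],p),(255,255,0))
    line(c2w(gate([[-1.5,0,52],[-1.5,216,52],[-1.5,216,130],[-1.5,0,130],[-1.5,0,52]],p[4]),p),(255,0,255))
    line(c2w([[0,-196+p[3],186],[0,-196+p[3],142]],p),(0,255,255))
    cv2.imwrite(f"pics/ov2_{cam}.png",im)
E
python3 fit.py
```

```text
[6.10775e+02 7.07750e+01 0.00000e+00 1.54200e+00 4.91000e-01]
[[-0.46 -0.41]
 [-0.88  0.01]
 [ 0.16 -0.51]
 [-0.51 -0.43]
 [ 0.71 -1.95]
 [-1.52 -0.31]
 [-2.2  -1.53]
 [-1.06 -0.68]]
```

View pics/ov2_top.png

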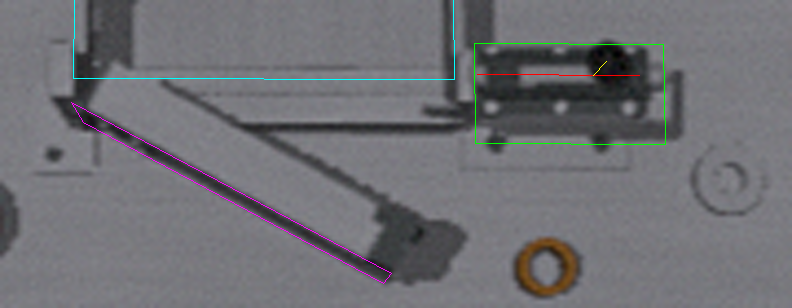

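View pics/ov2_scene.png

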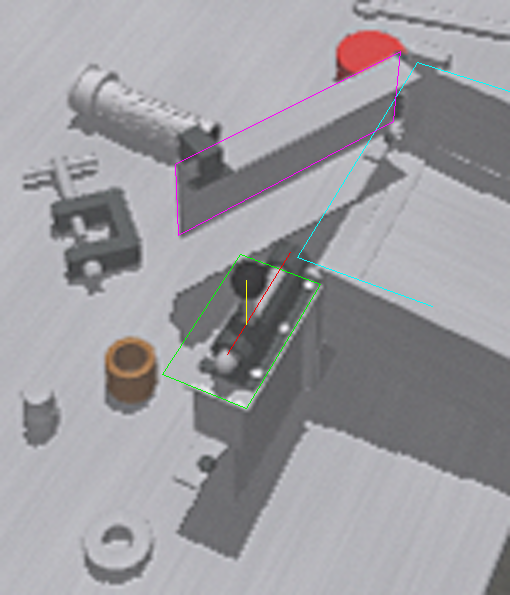

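Run:
```python
from bench import status,arm
from scipy.spatial.transform import Rotation as R
from h import *
s=status.read_state();r=R.from_quat(s["ee_rot"]).as_matrix();print(r.round(3));print(arm.tcp_to_grasp)
z=r[:,2];print(np.degrees(np.arctan2(z[1],z[0])))
# bystander ground positions from top
for n,px,h in(("bush",(389,205.5),16),("sock",(410,220),19),("riv",(350,238),12),("thr",(306,247),23),("tin",(254,194),19),("bear",(430.5,186),7)):
    M,T=K["top"];d=T[:3,:3]@np.linalg.solve(M,[*px,1]);o=T[:3,3];print(n,(o+d*(h-o[2])/d[2]).round(0))
```

```text
[[-0.001 -0.961 -0.278]
 [ 0.002 -0.278  0.961]
 [-1.     0.     0.002]]
-18.700000000000003
106.1356953158681
bush [ 507. -114.   16.]
sock [ 466. -173.   19.]
riv [414.  -2.  12.]
thr [389. 123.  23.]
tin [539. 273.  19.]
bear [ 565. -236.    7.]
```

Request:
apply_moves(targets="-20 -30 35 5 1; -20 -58 68 10 1; -20 -86 100 16.1 1; -20 -113 132 16.1 1; -20 -140 164 16.1 1; -20 -167 196 16.1 1; -20 -194 228 16.1 1; -20 -221 260 16.1 1; -20 -248 291 16.1 1; -20 -248 291 16.1 1")

```text
clock: 0.98
position: [332.2, -248.1, 251.5]
ee_rot: [0.502, -0.498, -0.501, -0.499]
contact_force: [-0.6, -0.0, 0.1]
gripper_width: 0.4
```

```bash
cat > st.py <<'E'
from bench import status
from scipy.spatial.transform import Rotation as R
s=status.read_state();print(s["clock"],s["position"].round(1),s["contact_force"].round(1),s["gripper_width"].round(1));print(R.from_quat(s["ee_rot"]).as_matrix().round(4).tolist())
E
python3 st.py
```

```text
Traceback (most recent call last):
  File "st.py", line 3, in <module>
    s=status.read_state();print(s["clock"],s["position"].round(1),s["contact_force"].round(1),s["gripper_width"].round(1));print(R.from_quat(s["ee_rot"]).as_matrix().round(4).tolist())
                                                                                              ^^^^^^^^^^^^^^^^^^^^^^^^
AttributeError: 'float' object has no attribute 'round'
```

```bash
sed -i 's/s\["gripper_width"\].round(1)/round(s["gripper_width"],1)/' st.py; python3 st.py
```

```text
0.9833 [ 332.2 -248.1  251.5] [-0.6 -0.   0.1] 0.4
[[0.0013, -1.0, -0.0057], [0.0006, -0.0057, 1.0], [-1.0, -0.0013, 0.0006]]
```

Request:
apply_moves(targets="0 -16 35 0 1; 0 -32 70 0 1; 0 -48 105 0 1; 0 -64 140 0 1; 0 -80 175 0 1; 0 -97 210 0 1; 0 -112 245 0 1; 0 -123 268 0 1; 30 -123 268 0 1; 60 -123 268 0 1")

```text
clock: 1.82
position: [455.5, 18.3, 191.7]
ee_rot: [0.502, -0.498, -0.5, -0.501]
contact_force: [0.1, 0.4, -1.8]
gripper_width: -0.1
```

```bash
python3 st.py
python3 - <<'E'
from bench import get_image
import cv2
for n in("scene","top"):
    d=get_image(n);im=d["img"][:,:,::-1]
    c=im[145:255,255:445] if n=="top" else im[130:350,210:400]
    cv2.imwrite(f"pics/{n}1.png",cv2.resize(c,None,fx=4 if n=="top" else 2.7,fy=4 if n=="top" else 2.7,interpolation=cv2.INTER_CUBIC))
E
```

```text
1.8167 [455.5  18.3 191.7] [ 0.1  0.4 -1.8] -0.1
[[0.0043, -1.0, -0.0038], [0.0018, -0.0038, 1.0], [-1.0, -0.0043, 0.0018]]
```

View pics/scene1.png

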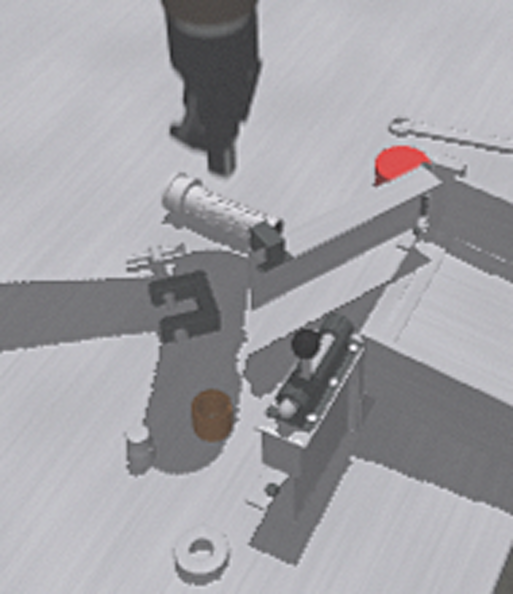

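View pics/top1.png

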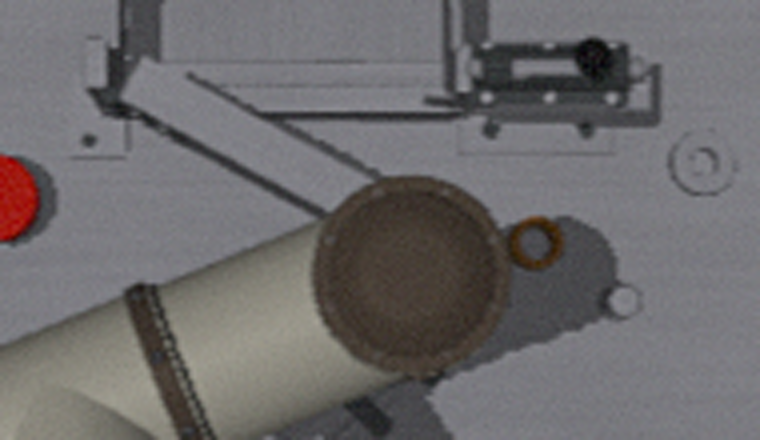

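Request:
apply_moves(targets="30 0 0 0 1; 60 0 0 0 1; 86 0 0 0 1; 86 -10 0 0 1; 86 -20 0 0 1; 86 -28 0 0 1; 86 -34 0 0 1; 86 -40 0 0 1; 86 -46 0 0 1; 86 -52 0 0 1")

```text
clock: 2.75
position: [498.9, 8.8, 106.4]
ee_rot: [-0.497, 0.509, 0.501, 0.493]
contact_force: [-14.9, -33.2, 12.3]
gripper_width: -0.3
```

```bash
cat > look.py <<'E'
import sys
from bench import get_image
import cv2
tag=sys.argv[1]
a=get_image("scene")["img"][180:320,260:420,::-1];b=get_image("wrist")["img"][:,:,::-1]
cv2.imwrite(f"pics/s{tag}.png",cv2.resize(a,None,fx=4,fy=4,interpolation=cv2.INTER_CUBIC))
cv2.imwrite(f"pics/w{tag}.png",b)
E
python3 look.py 2; python3 st.py
```

```text
2.85 [499.7   8.4 106.4] [-11.3 -27.1   9.6] -0.1
[[-0.0173, -0.9998, 0.0043], [-0.0112, 0.0045, 0.9999], [-0.9998, 0.0172, -0.0113]]
```

View pics/s2.png

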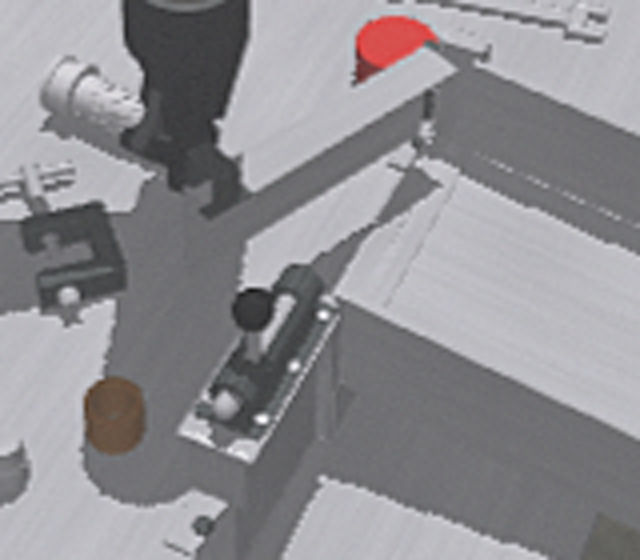

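View pics/w2.png

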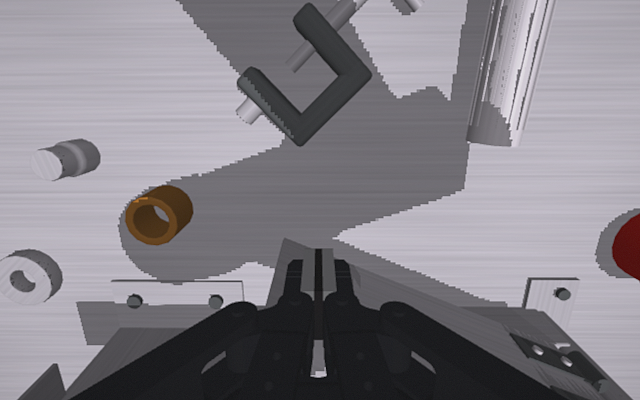

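The wrist picture shows the fingers at the gate's free end by the keeper, with a 30 N sideways force, so I'm backing off to push nearer the middle of the sheet.

Request:
apply_moves(targets="0 10 0 0 1; 0 20 0 0 1; 0 35 0 0 1; 0 52 0 0 1; 0 52 0 0 1")

```text
clock: 3.27
position: [453.2, 16.3, 107.2]
ee_rot: [-0.5, 0.499, 0.5, 0.501]
contact_force: [-0.8, -0.4, -0.3]
gripper_width: -0.2
```

```bash
python3 look.py 3; python3 st.py
```

```text
3.3667 [456.   17.  107.4] [0.5 0.7 0.9] -0.1
[[0.0051, -1.0, -0.0019], [0.0015, -0.0019, 1.0], [-1.0, -0.0051, 0.0015]]
```

View pics/s3.png

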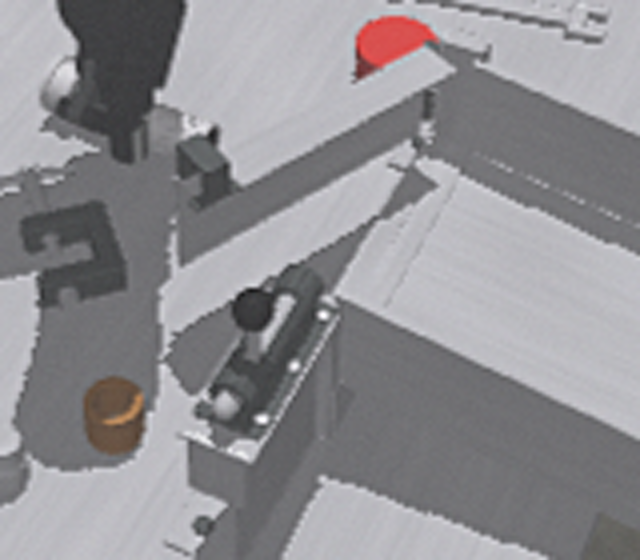

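View pics/w3.png

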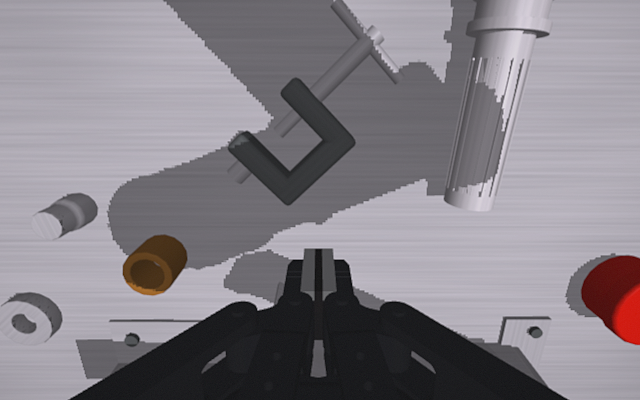

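Request:
apply_moves(targets="0 0 30 0 1; 0 0 58 0 1; 0 -30 58 0 1; 0 -50 58 0 1; 0 -60 58 0 1; 0 -66 58 0 1; 0 -72 58 0 1; 0 -78 58 0 1; 0 -84 58 0 1; 0 -90 58 0 1")

```text
clock: 4.2
position: [543.4, 73.8, 105.2]
ee_rot: [-0.5, 0.5, 0.5, 0.499]
contact_force: [-0.7, -0.2, -0.5]
gripper_width: -0.4
```

```bash
python3 look.py 4; python3 st.py
```

```text
4.3 [544.9  74.3 105.5] [ 0.  -1.1 -1. ] 0.3
[[0.0015, -1.0, -0.0006], [0.0003, -0.0006, 1.0], [-1.0, -0.0015, 0.0003]]
```

View pics/s4.png

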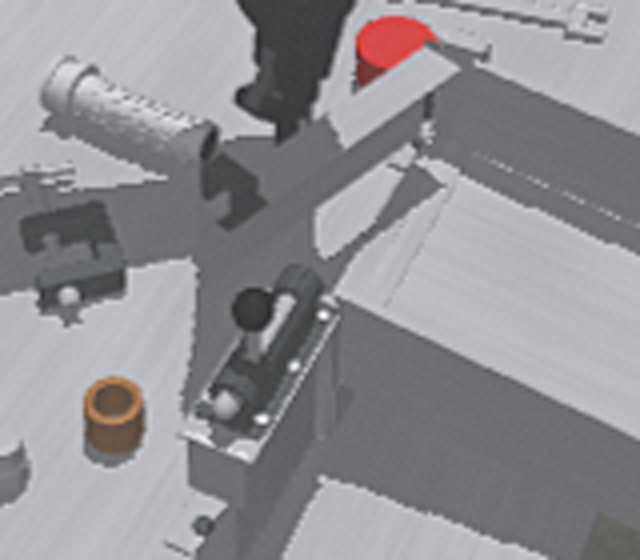

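Gate is swinging with a light push (tip now near crop (205,290)). Continuing toward the stop.

Request:
apply_moves(targets="0 -6 0 0 1; 0 -12 0 0 1; 0 -18 0 0 1; 0 -23 0 0 1; 0 -27 0 0 1; 0 -30 0 0 1; 0 -32 0 0 1; 0 -34 0 0 1; 0 -36 0 0 1; 0 -37 0 0 1")

```text
clock: 5.13
position: [581.1, 74.4, 105.3]
ee_rot: [0.5, -0.5, -0.5, -0.5]
contact_force: [-1.9, -0.4, 0.4]
gripper_width: -0.3
```

```bash
python3 look.py 5; python3 st.py
```

```text
5.2333 [581.2  74.5 105.4] [-0.  -0.3 -0.9] -0.4
[[0.0008, -1.0, -0.0009], [0.0003, -0.0009, 1.0], [-1.0, -0.0008, 0.0003]]
```

View pics/s5.png

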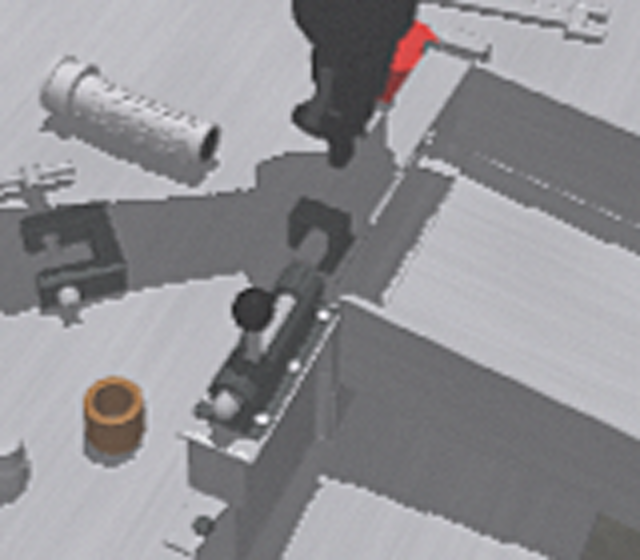

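Request:
apply_moves(targets="0 -1 0 0 1; 0 -2 0 0 1; 0 -3 0 0 1; 0 -3 0 0 1")

```text
clock: 5.57
position: [584.1, 74.4, 105.4]
ee_rot: [0.5, -0.5, -0.5, -0.5]
contact_force: [0.3, -0.7, -0.3]
gripper_width: -0.1
```

Request:
apply_moves(targets="0 -1 0 0 1; 0 -2 0 0 1; 0 -3 0 0 1; 0 -3 0 0 1")

```text
clock: 5.9
position: [584.8, 74.3, 105.3]
ee_rot: [-0.499, 0.501, 0.501, 0.499]
contact_force: [-7.0, 1.6, 4.7]
gripper_width: -0.3
```

Request:
apply_moves(targets="0 -1 0 0 1; 0 -2 0 0 1; 0 -2 0 0 1; 0 -2 0 0 1")

```text
clock: 6.23
position: [584.8, 74.3, 105.3]
ee_rot: [-0.498, 0.502, 0.502, 0.497]
contact_force: [-11.7, 2.9, 8.6]
gripper_width: 0.0
```

```bash
python3 look.py 6; python3 st.py
```

```text
6.3333 [584.8  74.3 105.3] [-12.8   3.8   8.2] -0.2
[[-0.0085, -1.0, -0.0005], [-0.0011, -0.0005, 1.0], [-1.0, 0.0085, -0.0011]]
```

View pics/s6.png

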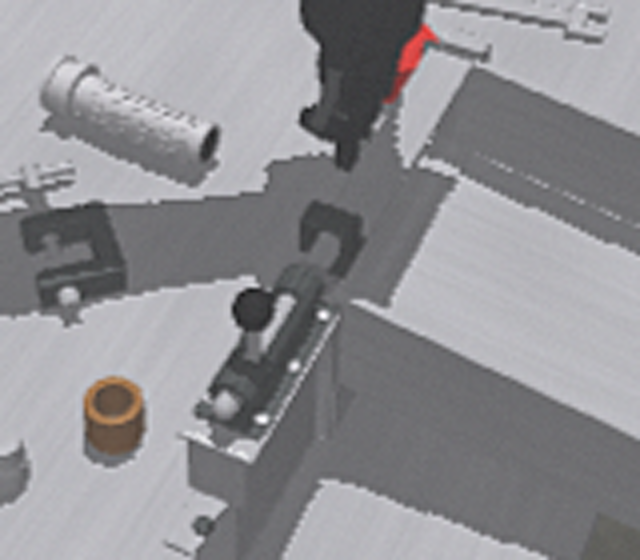

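View pics/w6.png

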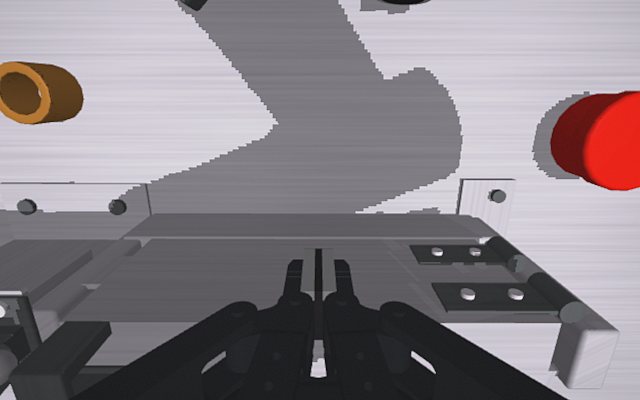

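Request:
apply_moves(targets="0 8 0 0 1; 0 25 0 0 1; 0 55 0 0 1; -35 60 0 0 1; -70 60 0 0 1; -105 60 0 0 1; -145 60 -10 0 1; -150 55 -45 0 1; -150 45 -83 0 1; -150 35 -120 0 1")

```text
clock: 7.17
position: [555.1, -46.4, 257.5]
ee_rot: [0.502, -0.498, -0.499, -0.501]
contact_force: [1.6, -0.2, -0.5]
gripper_width: -0.2
```

```bash
python3 st.py
```

```text
7.1667 [555.1 -46.4 257.5] [ 1.6 -0.2 -0.5] -0.2
[[0.0059, -1.0, -0.003], [0.0009, -0.003, 1.0], [-1.0, -0.0059, 0.0009]]
```

Request:
apply_moves(targets="0 -10 -38 0 1; 0 -25 -75 0 1; 0 -40 -110 0 1; 0 -56 -127 0 1; 0 -56 -127 0 1; 0 -56 -127 0 1")

```text
clock: 7.67
position: [610.7, -173.8, 254.5]
ee_rot: [-0.5, 0.5, 0.5, 0.5]
contact_force: [-0.2, 1.2, 0.3]
gripper_width: -0.0
```

```bash
python3 st.py;python3 look.py 7
python3 - <<'E'
from bench import get_image
import cv2
c=get_image("wrist");print(c["world_from_camera"].round(4).tolist())
c=get_image("top")["img"][140:230,300:460,::-1]
cv2.imwrite("pics/t7.png",cv2.resize(c,None,fx=5,fy=5,interpolation=cv2.INTER_CUBIC))
E
```

```text
7.6667 [ 610.7 -173.8  254.5] [-0.2  1.2  0.3] -0.0
[[0.0002, -1.0, 0.0015], [-0.0001, 0.0015, 1.0], [-1.0, -0.0002, -0.0001]]
[[-0.0001, 0.9474, 0.3201, 527.5641], [1.0, 0.0004, -0.0007, -172.9772], [-0.0008, 0.3201, -0.9474, 398.9309], [0.0, 0.0, 0.0, 1.0]]
```

View pics/s7.png

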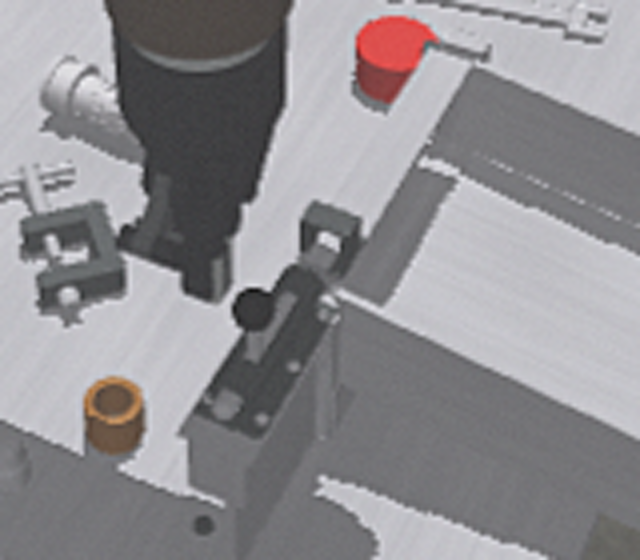

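View pics/w7.png

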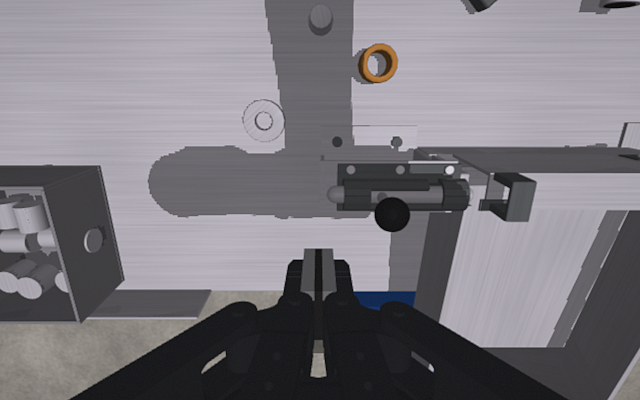

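View pics/t7.png

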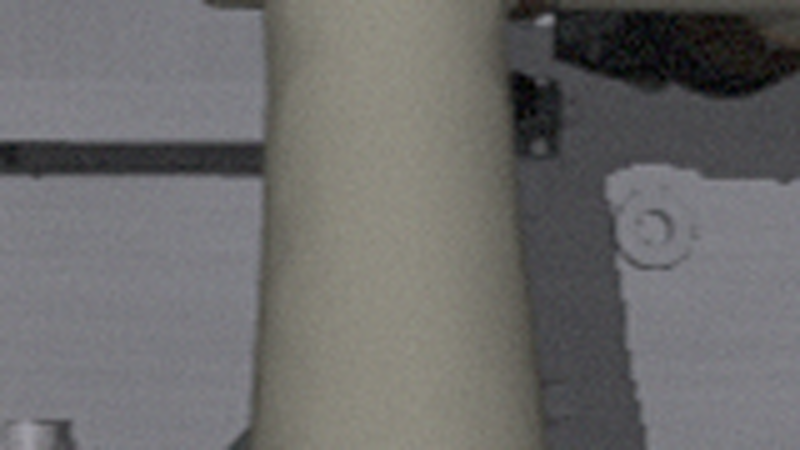

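Knob at wrist pixel (393,214) gives world (611, -122, 186), agreeing with the earlier fit. Gate is shut with the keeper in line with the tube. Next: descend to the knob's right.

Request:
apply_moves(targets="30 0 0 0 1; 60 0 0 0 1; 81 0 0 0 1; 81 0 0 0 1; 81 0 6 0 1; 81 0 12 0 1; 81 0 17 0 1; 81 0 21 0 1; 81 0 25 0 1; 81 0 29 0 1")

```text
clock: 8.7
position: [610.9, -143.7, 176.0]
ee_rot: [0.501, -0.499, -0.499, -0.5]
contact_force: [0.2, -2.3, 1.9]
gripper_width: -0.1
```

```bash
python3 look.py 8; python3 st.py
```

```text
8.8 [ 610.6 -143.3  175.4] [-0.3 -1.9 -0. ] -0.2
[[0.002, -1.0, -0.0015], [-0.0004, -0.0015, 1.0], [-1.0, -0.002, -0.0004]]
```

View pics/s8.png

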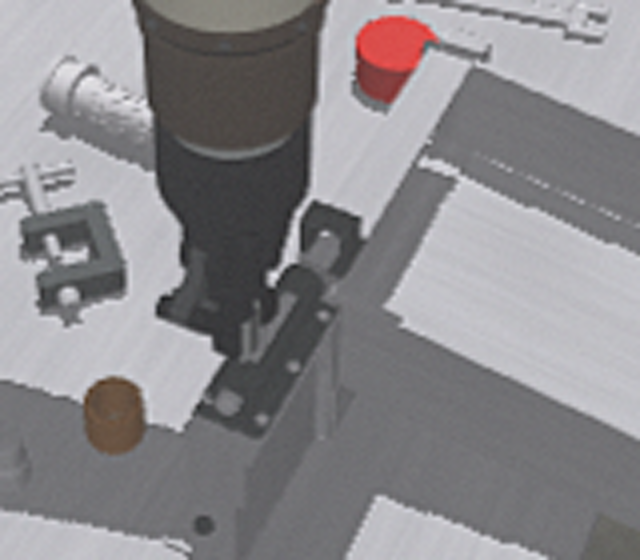

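View pics/w8.png

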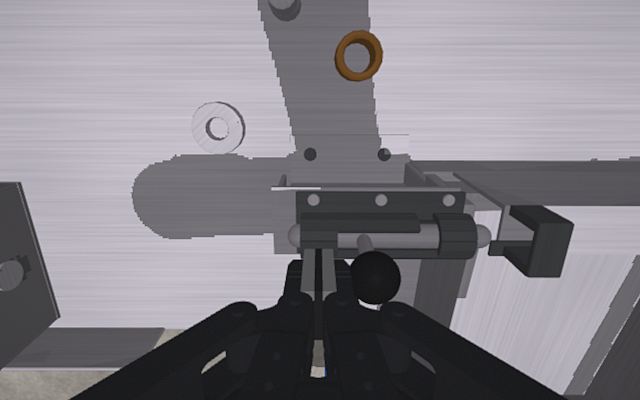

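Request:
apply_moves(targets="2 0 3 0 1; 3 0 6 0 1; 3 0 9 0 1; 3 0 12 0 1; 3 0 14 0 1; 3 0 16 0 1; 3 0 18 0 1; 3 0 20 0 1; 3 0 22 0 1; 3 0 22 0 1")

```text
clock: 9.63
position: [610.0, -121.1, 171.2]
ee_rot: [-0.5, 0.5, 0.5, 0.5]
contact_force: [0.2, -0.9, 0.9]
gripper_width: -0.1
```

```bash
python3 look.py 9; python3 st.py
```

```text
9.7333 [ 610.  -121.2  171.2] [ 0.7 -0.2  0.6] 0.1
[[-0.0001, -1.0, -0.0009], [0.0005, -0.0009, 1.0], [-1.0, 0.0001, 0.0005]]
```

View pics/w9.png

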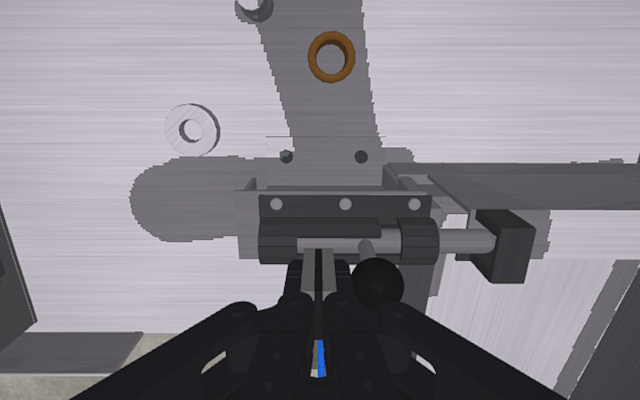

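Request:
apply_moves(targets="0 0 2 0 1; 0 0 4 0 1; 0 0 6 0 1; 0 0 8 0 1; 0 0 10 0 1; 0 0 12 0 1; 0 0 13 0 1; 0 0 14 0 1; 0 0 14 0 1")

```text
clock: 10.48
position: [610.0, -107.5, 171.3]
ee_rot: [0.5, -0.5, -0.5, -0.5]
contact_force: [0.7, -3.6, 0.0]
gripper_width: -0.2
```

Request:
apply_moves(targets="0 0 1 0 1; 0 0 2 0 1; 0 0 3 0 1; 0 0 4 0 1; 0 0 4 0 1")

```text
clock: 10.9
position: [609.5, -106.7, 171.4]
ee_rot: [-0.501, 0.501, 0.499, 0.498]
contact_force: [0.7, -12.2, -0.6]
gripper_width: -0.4
```

```bash
python3 look.py 10; python3 st.py
```

```text
11.0 [ 609.5 -106.7  171.4] [  2.  -12.7  -0.1] 0.0
[[-0.0015, -1.0, 0.0001], [-0.0042, 0.0001, 1.0], [-1.0, 0.0015, -0.0042]]
```

View pics/w10.png

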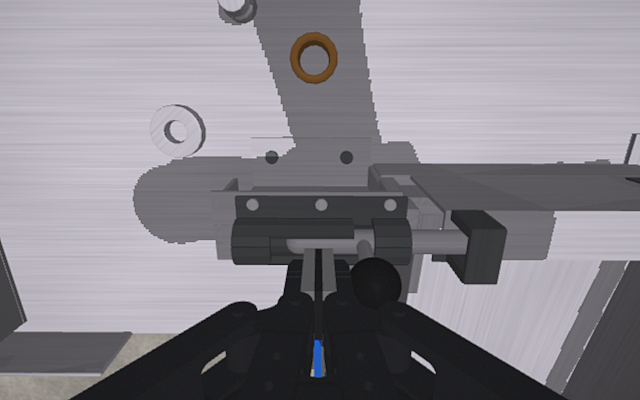

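Request:
apply_moves(targets="0 0 -6 0 1; 0 0 -20 0 1; -25 0 -25 0 1; -60 -5 -25 0 1; -75 -25 -20 0 1; -75 -48 -5 0 1; -75 -58 12 0 1; -75 -58 23 0 1; -75 -58 23 0 1")

```text
clock: 11.75
position: [667.5, -78.0, 244.6]
ee_rot: [-0.5, 0.5, 0.502, 0.499]
contact_force: [-0.3, 0.3, -0.2]
gripper_width: -0.0
```

```bash
python3 look.py 11; python3 st.py
```

```text
11.85 [667.  -79.9 245.4] [-0.5  0.3  0.4] 0.2
[[-0.0024, -1.0, -0.0022], [0.0001, -0.0022, 1.0], [-1.0, 0.0024, 0.0001]]
```

View pics/w11.png

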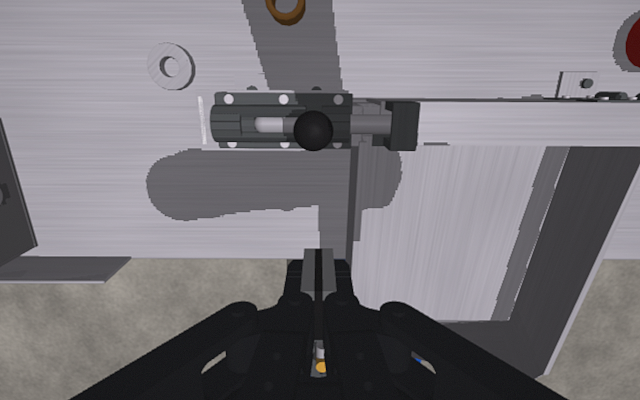

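View pics/s11.png

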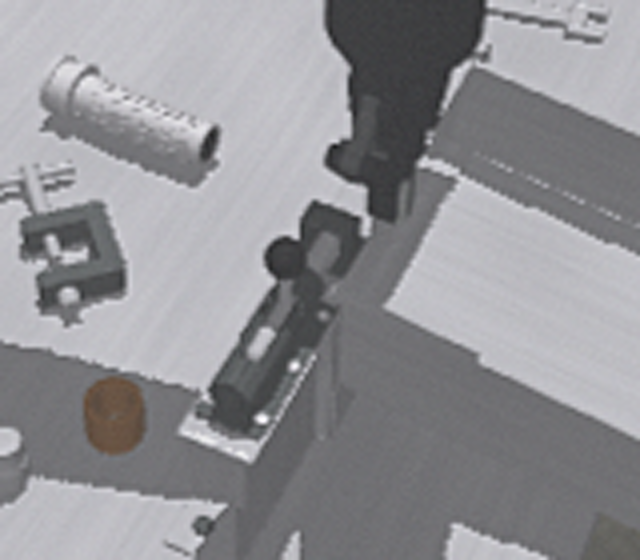

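Request:
apply_moves(targets="30 0 0 0 1; 60 0 0 0 1; 76 0 0 0 1; 76 10 0 0 1; 76 20 0 0 1; 76 27 0 0 1; 76 32 0 0 1; 76 36 0 0 1; 76 40 0 0 1; 76 40 0 0 1")

```text
clock: 12.68
position: [627.9, -80.7, 171.2]
ee_rot: [0.501, -0.499, -0.5, -0.5]
contact_force: [0.7, -0.8, -0.5]
gripper_width: 0.1
```

```bash
python3 look.py 12; python3 st.py
```

```text
12.7833 [627.9 -80.6 170.5] [-0.3  0.2 -0.3] -0.1
[[0.0, -1.0, -0.0007], [0.0002, -0.0007, 1.0], [-1.0, -0.0, 0.0002]]
```

View pics/s12.png

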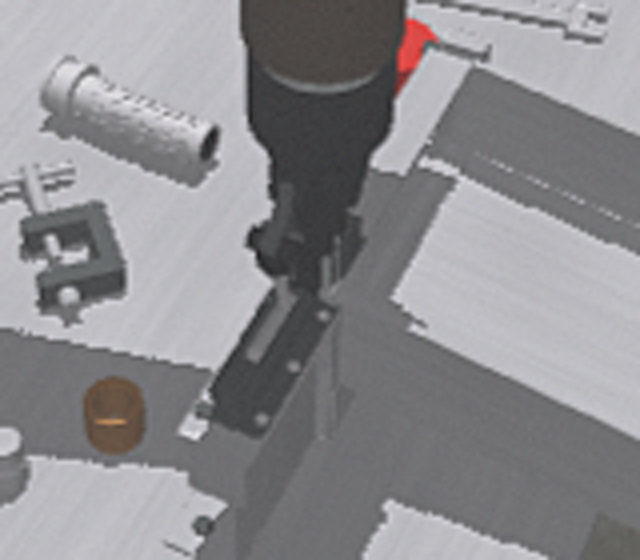

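Pushing the knob over toward the robot (about 26 mm more, to a handle angle near 0.8).

Request:
apply_moves(targets="0 3 0 0 1; 0 6 0 0 1; 0 9 0 0 1; 0 12 0 0 1; 0 15 0 0 1; 1 18 0 0 1; 2 21 0 0 1; 2 24 0 0 1; 2 26 0 0 1; 2 26 0 0 1")

```text
clock: 13.62
position: [601.5, -80.6, 168.3]
ee_rot: [-0.5, 0.5, 0.5, 0.5]
contact_force: [0.8, -0.4, -1.0]
gripper_width: 0.0
```

```bash
python3 look.py 13; python3 st.py
```

```text
13.7167 [601.6 -80.7 168.4] [-0.2  0.3  0.1] -0.1
[[-0.0008, -1.0, -0.0008], [-0.0001, -0.0008, 1.0], [-1.0, 0.0008, -0.0001]]
```

View pics/s13.png

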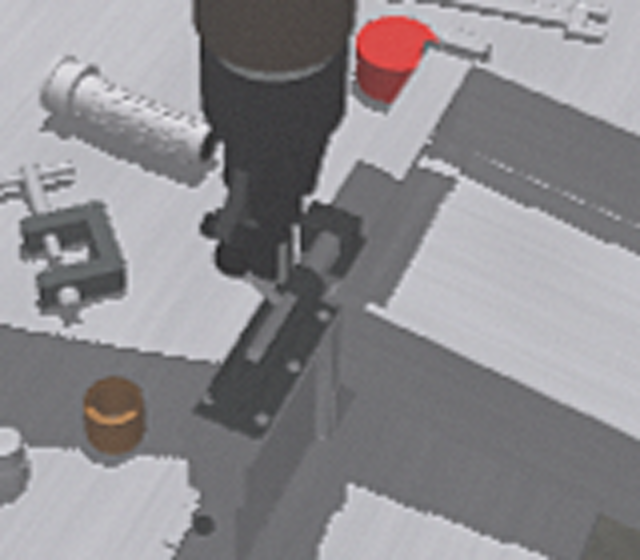

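View pics/w13.png

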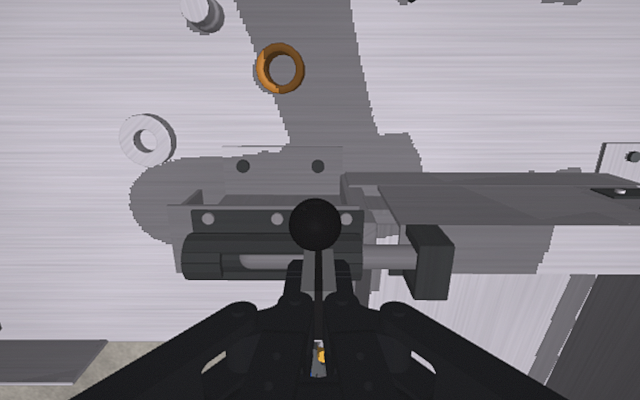

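Request:
apply_moves(targets="0 -6 0 0 1; -20 -6 0 0 1; -40 -4 0 0 1; -42 15 0 0 1; -42 32 0 0 1; -36 32 0 0 1; -28 32 0 0 1; -22 32 0 0 1; -18 32 0 0 1; -14 32 0 0 1")

```text
clock: 14.55
position: [568.8, -81.0, 181.5]
ee_rot: [-0.499, 0.501, 0.501, 0.498]
contact_force: [-10.1, 2.0, 13.0]
gripper_width: -0.0
```

```bash
python3 look.py 14; python3 st.py
```

```text
14.65 [568.4 -80.9 181.5] [-2.3 -0.   3.2] 0.1
[[-0.0058, -1.0, -0.0008], [-0.0008, -0.0008, 1.0], [-1.0, 0.0058, -0.0008]]
```

View pics/s14.png

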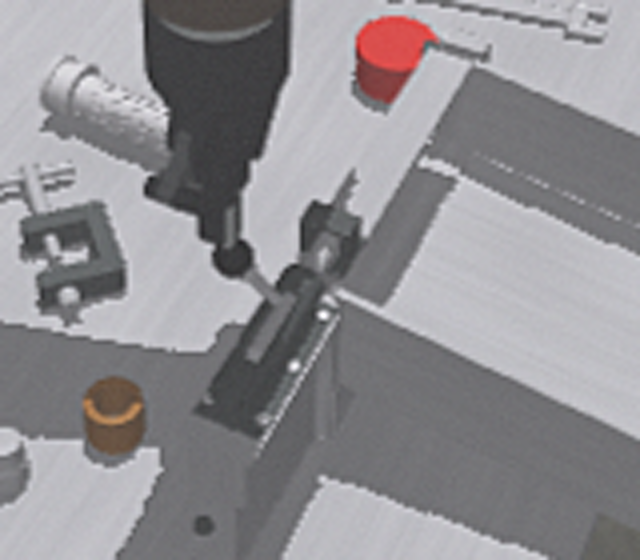

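View pics/w14.png

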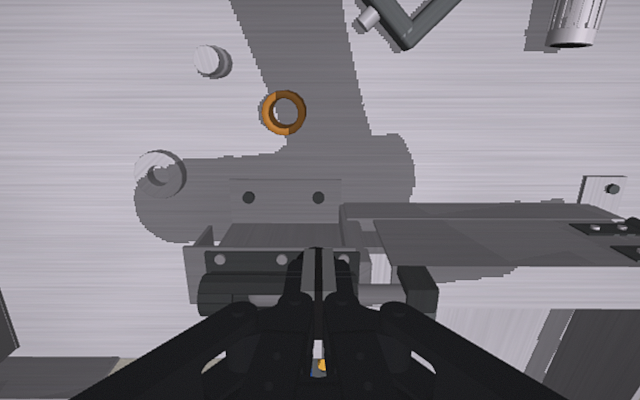

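Request:
apply_moves(targets="3 0 0 0 1; 6 0 0 0 1; 8 0 0 0 1; 10 0 0 0 1; 12 0 0 0 1; 14 0 0 0 1; 16 0 0 0 1; 18 0 0 0 1; 18 0 0 0 1")

```text
clock: 15.4
position: [570.0, -80.6, 163.6]
ee_rot: [-0.5, 0.5, 0.5, 0.5]
contact_force: [-0.1, -0.1, 0.2]
gripper_width: -0.3
```

```bash
python3 look.py 15; python3 st.py
```

```text
15.5 [570.3 -80.6 164. ] [ 0.6 -0.5 -0.4] 0.1
[[0.0004, -1.0, -0.0008], [0.0001, -0.0008, 1.0], [-1.0, -0.0004, 0.0001]]
```

View pics/s15.png

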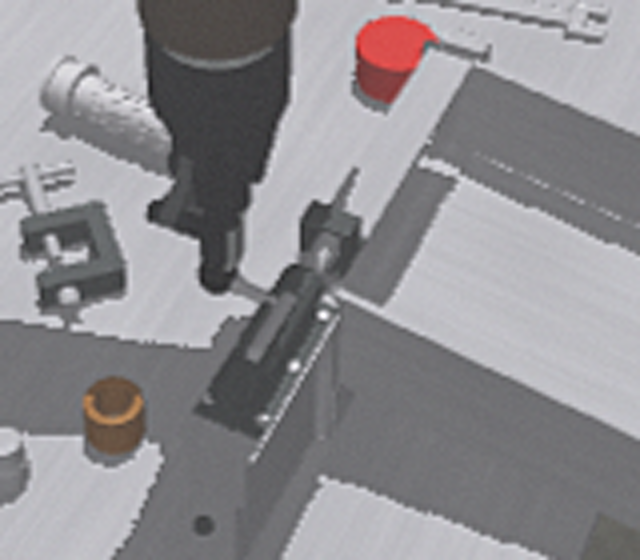

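Request:
apply_moves(targets="1 0 0 0 1; 2 0 0 0 1; 3 0 0 0 1; 4 0 0 0 1; 5 0 0 0 1; 6 0 0 0 1; 6 0 0 0 1")

```text
clock: 16.08
position: [569.9, -80.6, 158.0]
ee_rot: [-0.5, 0.5, 0.5, 0.5]
contact_force: [0.3, -0.5, 0.4]
gripper_width: -0.2
```

Request:
apply_moves(targets="1 0 0 0 1; 2 0 0 0 1; 3 0 0 0 1; 3 0 0 0 1")

```text
clock: 16.42
position: [570.1, -80.8, 157.3]
ee_rot: [0.501, -0.5, -0.5, -0.5]
contact_force: [-4.6, 1.1, 9.2]
gripper_width: 0.1
```

```bash
python3 look.py 16; python3 st.py
```

```text
16.5167 [570.1 -80.7 157.3] [-4.7  1.   9.4] -0.1
[[0.0011, -1.0, -0.0015], [-0.0006, -0.0015, 1.0], [-1.0, -0.0011, -0.0006]]
```

View pics/s16.png

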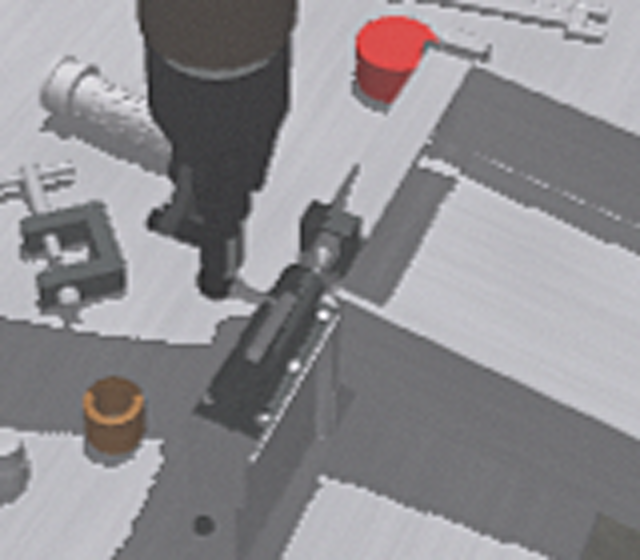

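Request:
apply_moves(targets="1 0 0 0 1; 2 0 0 0 1; 2 0 0 0 1; -5 0 0 0 1; -30 0 0 0 1; -65 0 0 0 1; -100 5 0 0 1; -110 40 0 0 1; -110 80 0 0 1; -110 120 0 0 1")

```text
clock: 17.35
position: [449.5, -80.6, 265.7]
ee_rot: [-0.5, 0.499, 0.5, 0.501]
contact_force: [-0.3, 0.8, 0.3]
gripper_width: -0.1
```

Request:
apply_moves(targets="0 10 -35 0 1; 0 20 -75 0 1; 0 30 -110 0 1; 0 30 -145 0 1; 0 30 -180 0 1; 0 30 -180 0 1; 0 30 -180 0 1")

```text
clock: 17.93
position: [419.8, -262.2, 264.7]
ee_rot: [-0.499, 0.501, 0.499, 0.501]
contact_force: [0.6, 1.0, 0.1]
gripper_width: 0.0
```

```bash
python3 st.py; python3 look.py 17
python3 - <<'E'
from bench import get_image
import cv2
im=get_image("top")["img"][:,:,::-1]
cv2.imwrite("pics/tfull17.png",im)
c=im[140:260,200:450]
cv2.imwrite("pics/t17.png",cv2.resize(c,None,fx=3.2,fy=3.2,interpolation=cv2.INTER_CUBIC))
E
```

```text
17.9333 [ 419.8 -262.2  264.7] [0.6 1.  0.1] 0.0
[[-0.0004, -1.0, 0.0029], [0.0004, 0.0029, 1.0], [-1.0, 0.0004, 0.0004]]
```

View pics/s17.png

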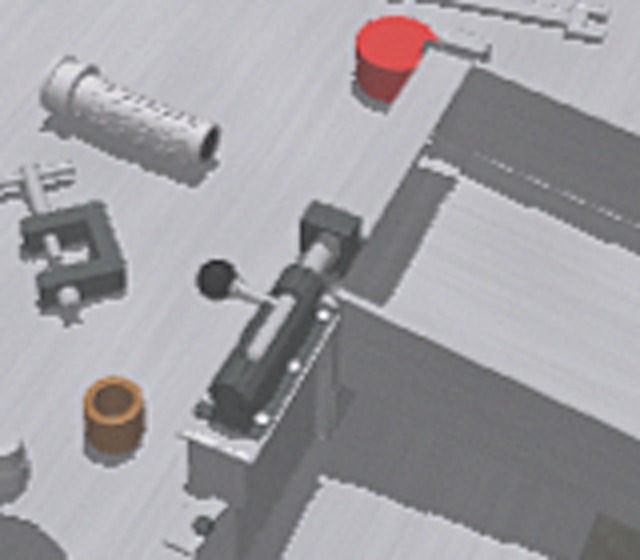

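View pics/t17.png

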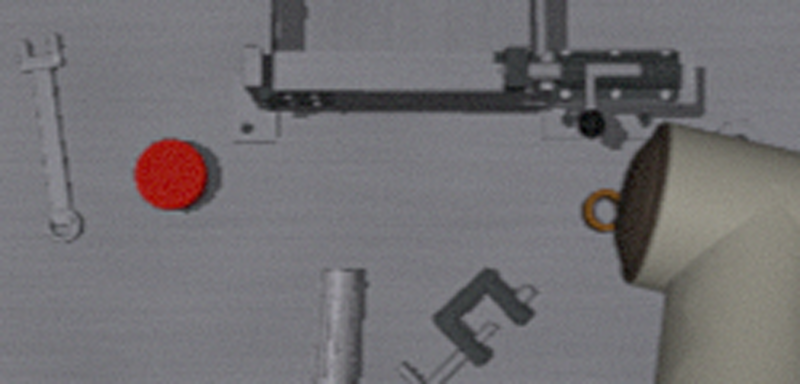

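Run:
```python
from h import *
a=[(260+216/4,180+280/4),(200+590/3.2,140+123/3.2)]
f=lambda P:np.r_[proj(P,"scene")[0]-a[0],proj(P,"top")[0]-a[1]]
r=least_squares(f,[570,-80,150]);print(r.x.round(1),r.fun.round(2))
b=cv2.imread("pics/top0.png").astype(int);c=cv2.imread("pics/tfull17.png").astype(int)
d=np.abs(b-c).max(2)
for n,(u,v) in dict(bush=(386,205),sock=(410,220),riv=(350,238),thr=(306,247),tin=(254,194),span=(216,185)).items():print(n,np.median(d[v-15:v+15,u-12:u+12]),np.percentile(d[v-15:v+15,u-12:u+12],95))
```

```text
[567.9 -82.4 145.6] [-0.34  0.03 -0.2  -0.33]
bush 5.0 96.0
sock 27.0 89.0
riv 4.0 9.0
thr 4.0 8.0
tin 6.0 21.0
span 4.0 8.0
```

```bash
python3 -c "
from bench import job
print(job.job_done())"
```

```text
the job is handed in; nothing more can be done
None
```

The gate is shut and bolted, and the job was handed in at 17.9 s. The fingers were shut the whole time and only pushed: the gate to its stop, the knob along the slot, then round and down the notch.

**Last checks:**
- **Gate:** it stopped firmly under a 12 N push, and the last pictures show it across the mouth with the rod through its keeper.
- **Bolt:** the knob stopped at full travel, where the fit said it would, under 12 N.
- **Handle:** it stopped at the end of the notch under 9 N. The knob then measured (568, -82, 146) from two cameras, against about (567, -80, 146) expected.
- **Arm:** it finished clear, with about zero contact force.
- **Bystanders:** the riveter, throttle tube, tin and spanner have not moved between the first and last top pictures. The bushing looks in place in the scene view. The arm hid the socket and bearing in the last top picture; I never went near either, but did not check them at the end.

**What went wrong:** my first push on the gate was too near the free end. Something there, most likely the keeper against the finger linkage, pressed the gripper sideways with a force that read up to about 38 N. That is under the 40 N limit, but that was the reading at the end of the move, so it may have peaked higher. I backed off and pushed at the middle of the sheet instead, and saw no damage or change apart from the gate closing slightly.

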